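# Start up the welding turntable

### The job

Get the welding turntable running: first switch on the fume extractor by pressing the raised, ridged end of the rocker switch fully down, then push the turntable's sliding lock all the way to the other end of its track, then press the square start key fully down and let it come up again. Leave the two round buttons alone, and do not pick up or shift the loose parts lying about.

Things in the scene. Friction and masses are not known exactly. Their poses are not given: they have to be found in the camera images.
- panel: grey control box fixed to the bench, 210 x 210, 50 high; origin at the centre of its underside, z up. Its flat top carries four controls at the corners of a 90 mm square (centres 45 mm from the box centre along box x and y); which control has which corner varies. It may stand left or right of the turntable, turned up to 30 degrees.
- rocker (a joint): fume extractor switch: a grey paddle rocker 70 x 34 in a black frame, on a horizontal hinge across its middle 13 mm above the box top (63 mm above the bench). Radians: 0 = off, ridge end up; 0.36 = fully on, ridge end down at its stop. It stays where it is left (friction about 0.05 N m: some 2 N at the ridge end).
- rocker_ridge_end (a point): point on the rocker's top face, in the middle of its width, 28 mm from the hinge towards the end that has a thin moulded cross ridge (2 mm proud) and that stands up while off. Pressing this end down switches on; this point sinks about 10 mm, from about 73 to 63 mm above the bench. The rocker's hinge lies 28 mm along the point's +x.
- square_key_top (a point): start key: centre of the top face of the 34 x 34 flat square grey key in a black square frame 46 x 46; about 72 mm above the bench when up
- square_key (a joint): travel of the start key, m: 0 = up, 0.006 = fully down. It moves straight down; a spring returns it (1.5 N to start, 5 N fully down).
- mushroom (a joint): travel of the wide round domed button, diameter 42 (same box), m: 0 = up, 0.006 = down, spring return; leave alone
- small_round (a joint): travel of the small flat round button, diameter 22 (same box), m: 0 = up, 0.006 = down, spring return; leave alone
- turntable: welding turntable fixed to the bench: grey base plate 30 high, from x = -165 to +100 and y = -100 to +100 in its own frame, with a rusty disc of diameter 170, top 60 above the bench, about the origin. Origin at bench height under the disc centre, z up. Turned up to 30 degrees. The disc does not turn.
- lock (a joint): travel of the turntable's sliding lock, m: 0 = locked, 0.036 = fully released at the other end of its track. It slides along the turntable's +y and stays where it is left (friction about 3 N); it starts at 0 to 0.006.
- lock_tab (a point): centre of the top edge of the lock's upright steel tab, 66 mm above the bench. The tab is 30 wide (turntable x), 12 thick (turntable y) and rises 36 above the base plate; a foot 22 long in y and 8 high lies under it. The track lies 130 mm from the disc centre on the turntable's -x side, centred at turntable y = 0: the tab is at y = -18 mm when locked and y = +18 mm when released. The base plate is clear for 70 mm on the -y side of the track centre.
- pipe_ring: loose short length of rusty steel pipe, outside diameter 90, 45 high, standing upright on the turntable disc; bystander; origin at the centre of its underside
- nut: loose round steel nut blank, diameter 28, 13 high, on the turntable base about 80 mm to the +y side (turntable frame) of the lock track; bystander; origin at the centre of its underside
- pipe_stub: loose upright steel pipe stub, diameter 42, 55 high, on the bench on the robot's side of the control box; bystander; origin at the centre of its underside
- tin: loose aluminium tin, diameter 66, 85 high, standing on the bench beyond the control box; bystander; origin at the centre of its underside
- hammer: loose hammer lying at the left of the bench; bystander
- brush: loose brush lying at the right of the bench; bystander
- magnet: loose flat L-shaped grey magnet, about 60 x 64, 12 thick, lying on the bench beyond the turntable; bystander

How it is judged:
By the outcome, as a careful person would: the job done as asked, in the order asked, and still so for the second after the job is handed in, with the robot touching nothing.
It also fails if it takes over 48 s, if anything falls off the work surface, if the arm or the gripper's body presses on something with over 40 N, if the wrist force passes 120 N, or if a joint passes its speed limit or range.

### The arm

A 6-joint arm with a two-finger parallel gripper is mounted at the origin on the work surface. World frame = base frame: x ahead of the robot, y to its left, z up, the work surface at z = 0. Lengths are in mm, angles in rad, forces in N, time in s.
With the tool pointing down it reaches from about 275 to 975 mm from the base axis. Payload 8.4 kg.
Tool frame: the origin (TCP) lies at the centre of the arm's flange, where the gripper is bolted on; the fingertips stand 190 mm ahead of it and the grasp point (between the pads) lies 171 mm ahead of it (grasp_offset is the distance from the TCP to the grasp point, in mm); z points along the fingers, y is the direction in which the jaws open and shut (so a half turn about z gives the same grasp; the last joint's range is limited). The gripper opens to 92 mm and grips with 3 to 60 N. Pads are 20 mm wide; open, the fingers measure 128 mm over their backs; the gripper's body (75 mm by 189 mm) begins 69 mm behind the grasp point.
Start: joints at [1.182, 0.353, 1.633, -0, 1.155, -0.002], TCP at [235.766, 578.83, 404.683] pointing down, gripper open.
Joint ranges: [-2.63, 2.63], [-0.92, 2.1], [0.06, 2.66], [-1.3, 4.44], [0, 2.69], [-3.02, 3.02]. Speed limits (rad/s): [2.22, 2.22, 2.79, 3.14, 3.14, 3.14].

### API

Orientations are given as [roll, pitch, yaw] about the fixed x, y, z axes, in that order (R = Rz(yaw) Ry(pitch) Rx(roll)).
In Python, from rig import read_state, capture, get_calibration, finish_job, grasp_offset gives the robot as it stands.
- The arm moves only by the tool send_rows, never from a script. Its argument "targets" is a list of rows, each an object of numbers: "x", "y", "z": the shift along the tool's x, y, z in m; "wx", "wy", "wz": the turn, a rotation vector about the tool's x, y, z in rad; "claw": the opening, from 0 (shut) to 1 (fully open). A call has exactly 5 rows; each row is the pose to reach, as a shift and turn from the pose commanded when the call began, along the tool's axes at that moment; what a row does not reach only later rows make up. A row lasts 1/12 s, in which the tool goes at most 41.7 mm and 7.16 degrees, less where a joint would pass 70% of its speed; a pose out of reach is approached as far as the arm can. A call with a gripper value outside its range is refused whole. The fingers move at their own pace and stop on an object; "squeeze" is the grip in N (left out, the last holds). Time passes only in rows, so rows that repeat a pose let the fingers close, or fill a call up. It gives the time, the measured TCP pose, the force and the opening at its end, in the units of the state.
- read_state(): the state, without advancing time (a new reading comes with each control period).
- capture(name): name is "scene" or "side" or "wrist"; returns the picture (480x640x3 uint8, blue, green, red); there is no depth.
- get_calibration(name): a dict with "vertical_fov" (degrees; the focal length in pixels is half the picture's height over the tangent of half this angle, whatever the lens; pixels are square), "cx", "cy" (the principal point, pixels), "view" (4x4, takes a point from world to camera coordinates). Camera axes: x right, y up, looking along -z (the intrinsics and any distortion apply to the point x, -y, -z); pixel columns grow to the right and rows downward; lengths in mm; the calibration is good to about 2 mm. A picture is of the moment at which its call begins: read the wrist's pose just before it. get_calibration takes no time and is no camera call; for the wrist camera it gives the pose at the moment of the call.
- finish_job(): hands the job in, once; it reports no verdict.
The state is a dict: "clock": time; "joints": joint angles; "dq": joint speeds; "tau": joint torques, N m; "eef_pos": TCP position; "tool_rot": TCP orientation; "wrist_force": force on the tool from outside, world axes, zero at the start; "ft_torque": the same for the moment, N m; "grip_width": opening from 0.0 (shut) to 1.0 (fully open).
Only numpy, scipy, OpenCV 4.12 (cv2) and the standard library are available. Lean on these libraries where they do the work, as an engineer would, in place of code of your own. Each camera call takes 0.05 s, during which the arm holds its last target.

## Working session

There is one attempt and no reset: what is moved stays moved. The work goes in short steps, Python scripts to look and compute and a tool call to move; the robot and the scene stay as the last step left them, time stands still between calls to the robot, and variables do not carry over. Pictures are saved under pics/ and viewed, and the job is handed in when it is done.

Besides the shell and the picture viewer there is one more tool, called after ">>>" in YAML: its name, and indented under it one key for each argument. send_rows: Moves the arm, as the interface text tells. Its arguments: {"type":"object","properties":{"targets":{"type":"array"},"squeeze":{"type":"number"}},"required":["targets"]}

```bash
mkdir -p pics; ls
python3 - <<'E'
from rig import *
import cv2
print(read_state())
for n in ("scene","side","wrist"):
    c=get_calibration(n); print(n,c)
    cv2.imwrite(f"pics/{n}0.png",capture(n))
print(grasp_offset)
E
```

```text
pics
{'clock': 0.0, 'joints': array([ 1.18165197e+00,  3.53634317e-01,  1.63414140e+00,  1.41591530e-07,
        1.15521297e+00, -2.38172602e-03]), 'dq': array([ 0.00032095,  0.00066057, -0.000897  , -0.00016571, -0.00072218,
        0.00136113]), 'tau': array([-9.08048896e-04, -5.93848372e+01, -3.34217834e+01,  6.96878904e-02,
        2.34463520e-02, -1.16949691e-04]), 'eef_pos': array([235.64267713, 578.61478213, 403.96904668]), 'tool_rot': array([-3.14019662e+00, -3.45443995e-06,  2.75482996e+00]), 'wrist_force': array([-0.59850133,  0.34866618, -0.12018406]), 'ft_torque': array([ 0.0014475 ,  0.03073723, -0.00851619]), 'grip_width': 0.9968147033642636}
scene {'vertical_fov': 56.05941345391441, 'cx': 316.98687157952327, 'cy': 236.61660968281018, 'view': array([[ 8.16757822e-01,  5.76458502e-01,  2.45409087e-02,
        -4.79527621e+02],
       [-3.31230156e-01,  4.33629517e-01,  8.38004789e-01,
         1.40091832e+02],
       [ 4.72433323e-01, -6.92575655e-01,  5.45110739e-01,
        -1.61927358e+03],
       [ 0.00000000e+00,  0.00000000e+00,  0.00000000e+00,
         1.00000000
[... 199 characters left out ...]
    [ 1.04513599e-01, -5.46035241e-01,  8.31217434e-01,
        -1.38929444e+02],
       [-1.34454764e-01,  8.20363440e-01,  5.55810887e-01,
        -1.35073519e+03],
       [ 0.00000000e+00,  0.00000000e+00,  0.00000000e+00,
         1.00000000e+00]])}
wrist {'vertical_fov': 70.8753589407443, 'cx': 320.5273481330873, 'cy': 237.8828125873749, 'view': array([[ 3.76765907e-01,  9.26307971e-01, -9.97373809e-04,
        -6.25250113e+02],
       [-8.88208986e-01,  3.60963508e-01, -2.84236070e-01,
         3.31802788e+01],
       [-2.62930122e-01,  1.07976337e-01,  9.58753807e-01,
        -3.91309342e+02],
       [ 0.00000000e+00,  0.00000000e+00,  0.00000000e+00,
         1.00000000e+00]])}
171.4
```

View pics/scene0.png

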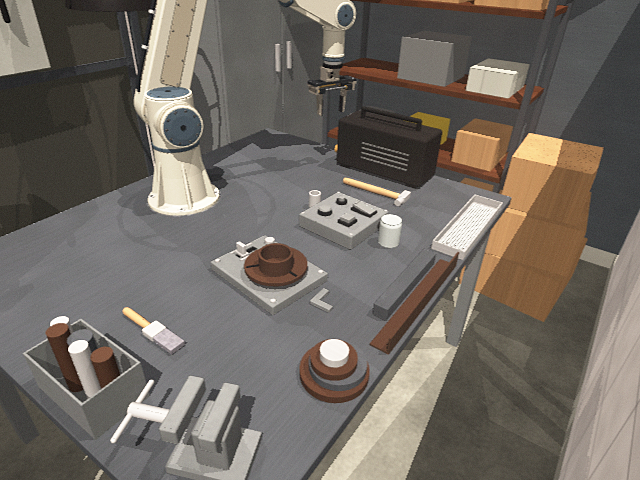

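View pics/side0.png

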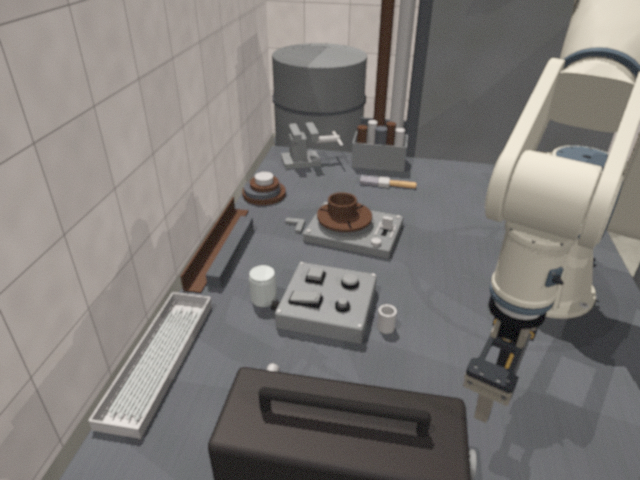

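View pics/wrist0.png

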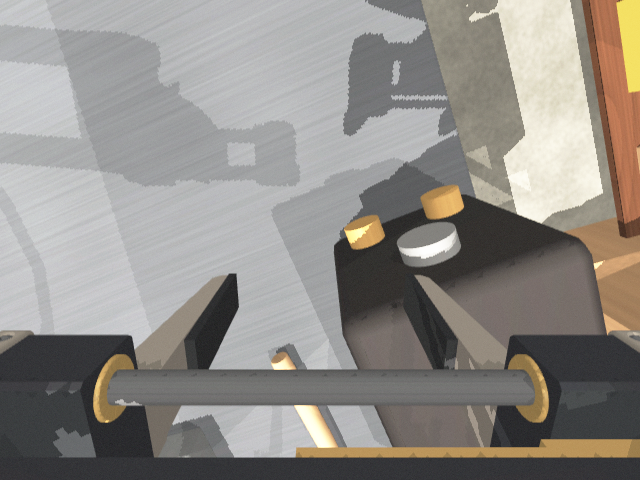

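```bash
cat > h.py <<'E'
import numpy as np, cv2
from rig import *
def crop(src,x0,y0,x1,y1,k,dst):
    im=cv2.imread(src)[y0:y1,x0:x1]; cv2.imwrite(dst,cv2.resize(im,None,fx=k,fy=k,interpolation=cv2.INTER_CUBIC))
def ray(c,u,v):
    f=240/np.tan(np.radians(c["vertical_fov"]/2))
    V=c["view"];R=V[:3,:3];t=V[:3,3]
    d=np.array([(u-c["cx"])/f,-(v-c["cy"])/f,-1]); return -R.T@t, R.T@d
def onz(c,u,v,z):
    o,d=ray(c,u,v); return o+d*(z-o[2])/d[2]
def proj(c,P):
    f=240/np.tan(np.radians(c["vertical_fov"]/2))
    P=np.atleast_2d(P);p=P@c["view"][:3,:3].T+c["view"][:3,3]
    return np.c_[c["cx"]+f*p[:,0]/-p[:,2], c["cy"]-f*p[:,1]/-p[:,2]]
E
python3 - <<'E'
from h import *
crop("pics/scene0.png",200,175,410,325,3.8,"pics/sc1.png")
crop("pics/side0.png",250,180,420,350,3.5,"pics/sd1.png")
E
```

```text
(no output)
```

View pics/sc1.png

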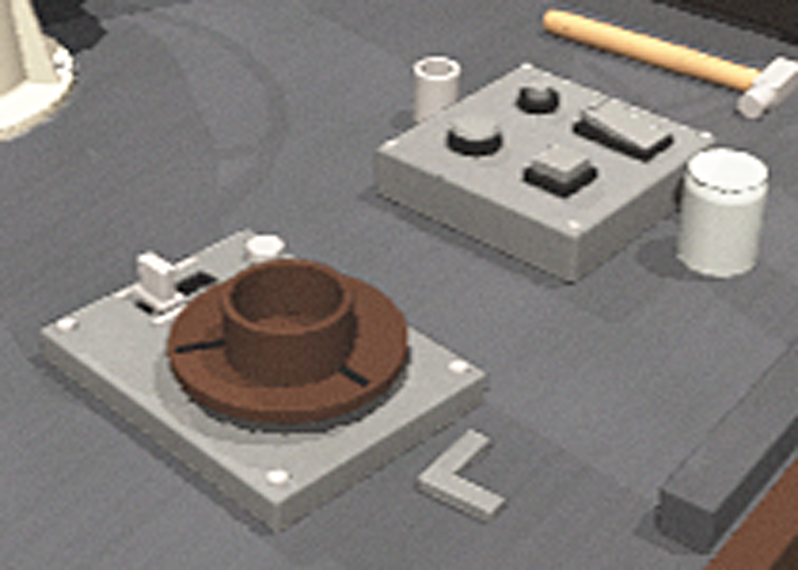

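View pics/sd1.png

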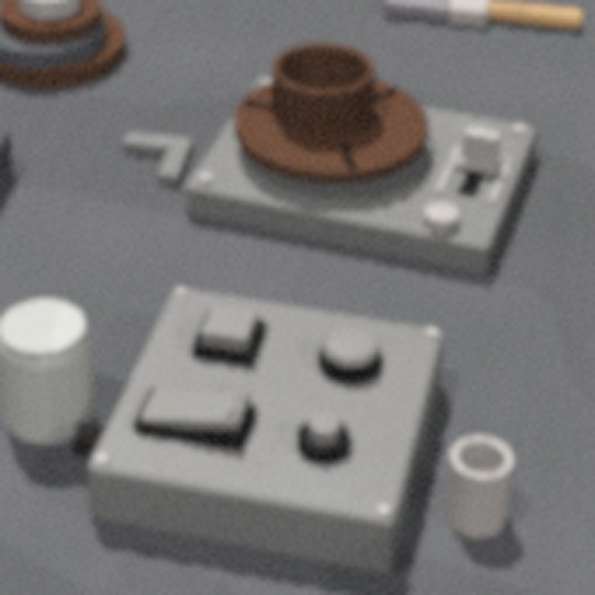

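The scene crop shows the turntable with its lock tab at (155,280) and the panel's four controls. The rocker is at (625,130) and the square key at (560,165). In the side crop the rocker is at (195,415) and the key at (230,335).

Run:
```python
from h import *
s=get_calibration("scene"); d=get_calibration("side")
S=lambda x,y,z:np.round(onz(s,200+x/3.8-.0,175+y/3.8,z)[:2],1)
D=lambda x,y,z:np.round(onz(d,250+x/3.5,180+y/3.5,z)[:2],1)
print("panel corners S",[S(*p,50) for p in [(527,66),(714,135),(575,250),(377,155)]])
print("panel corners D",[D(*p,50) for p in [(180,287),(441,330),(390,525),(92,465)]])
print("key", S(560,163,72),D(229,328,72)); print("rock",S(625,127,66),D(195,412,66))
print("mush",S(474,135,65),D(350,347,70),"small",S(538,97,60),D(325,430,65))
print("tt S",[S(*p,30) for p in [(250,231),(487,375),(278,512),(41,335)]])
print("tt D",[D(*p,30) for p in [(537,125),(490,252),(188,198),(262,80)]])
print("tab",S(153,262,66),D(482,130,66))
print("stub",S(437,68,55),D(482,453,55),"tin",D(42,325,85),S(727,170,85))
```

```text
panel corners S [array([469.8, 295.6]), array([667.3, 286.9]), array([665.8,  60.7]), array([458. ,  82.8])]
panel corners D [array([644.9,  81.1]), array([444.5,  96.9]), array([459.5, 305. ]), array([661.7, 285.4])]
key [605.4 133. ] [593.8 151.1]
rock [612.4 226.4] [601.  238.3]
mush [517.7 138.3] [505.8 154. ] small [519.5 235.5] [511.6 239. ]
tt S [array([429.4, -47.2]), array([685.5, -88.3]), array([ 658.6, -286.9]), array([ 399.9, -244.6])]
tt D [array([ 385.7, -241.1]), array([415.1, -37.1]), array([669.7, -67.6]), array([ 641.8, -273. ])]
tab [ 437.5 -163.8] [ 432.9 -164.3]
stub [412.2 233.6] [405.8 231.3] tin [721.3 188.4] [727.6 185.7]
```

```bash
cat >> h.py <<'E'
from scipy.spatial.transform import Rotation as Ro
def TR(s): return Ro.from_euler("xyz",s["tool_rot"]).as_matrix(), np.array(s["eef_pos"])
def delta(x,y,z,yaw,tip=False):
    """shift (m) and rotvec in tool axes to get TCP (or fingertip if tip) to x,y,z with tool down and yaw"""
    R,p=TR(read_state()); T=Ro.from_euler("xyz",[np.pi,0,yaw]).as_matrix()
    P=np.array([x,y,z+(190 if tip else 0)],float)
    return np.round(R.T@(P-p)/1000,4), np.round(Ro.from_matrix(R.T@T).as_rotvec(),4)
E
python3 - <<'E'
from h import *
R,p=TR(read_state()); c=get_calibration("wrist")
V=c["view"]; o=-V[:3,:3].T@V[:3,3]
print("cam in tool",R.T@(o-p), "look",R.T@(-V[2,:3]))
print(delta(560,60,480,np.pi/2))
print(delta(560,110,480,np.pi/2))
E
```

```text
cam in tool [79.72405677  0.83628777 20.08676336] look [-2.84202210e-01  3.36157179e-04  9.58764304e-01]
(array([-0.496 , -0.3581, -0.0755]), array([-9.000e-04,  6.000e-04,  1.184e+00]))
(array([-0.4771, -0.3118, -0.0755]), array([-9.000e-04,  6.000e-04,  1.184e+00]))
```

>>> send_rows:
  targets:
    - {"x":-0.48,"y":-0.32,"z":-0.0755,"wz":1.184,"claw":0}
    - {"x":-0.48,"y":-0.32,"z":-0.0755,"wz":1.184,"claw":0}
    - {"x":-0.48,"y":-0.32,"z":-0.0755,"wz":1.184,"claw":0}
    - {"x":-0.48,"y":-0.32,"z":-0.0755,"wz":1.184,"claw":0}
    - {"x":-0.48,"y":-0.32,"z":-0.0755,"wz":1.184,"claw":0}
  squeeze: 20

```text
schema error: expected keys x, y, z, wx, wy, wz, claw
```

```bash
python3 -c "
from h import *
print(read_state()['eef_pos'],read_state()['clock'],read_state()['tool_rot'],delta(560,100,480,np.pi/2))"
```

```text
[235.69903544 578.66028653 404.15916852] 0.15 [-3.14055748e+00  3.56932890e-05  2.75484368e+00] (array([-0.4809, -0.3211, -0.0755]), array([-9.000e-04,  6.000e-04,  1.184e+00]))
```

>>> send_rows:
  targets:
    - {"x":-0.48,"y":-0.32,"z":-0.0755,"wx":0,"wy":0,"wz":1.184,"claw":0}
    - {"x":-0.48,"y":-0.32,"z":-0.0755,"wx":0,"wy":0,"wz":1.184,"claw":0}
    - {"x":-0.48,"y":-0.32,"z":-0.0755,"wx":0,"wy":0,"wz":1.184,"claw":0}
    - {"x":-0.48,"y":-0.32,"z":-0.0755,"wx":0,"wy":0,"wz":1.184,"claw":0}
    - {"x":-0.48,"y":-0.32,"z":-0.0755,"wx":0,"wy":0,"wz":1.184,"claw":0}
  squeeze: 20

```text
clock: 0.57
eef_pos: [352.2, 406.2, 431.8]
tool_rot: [-3.141, 0.0, 2.124]
wrist_force: [1.0, -0.5, -0.5]
grip_width: 0.663
```

```bash
python3 -c "
from h import *
print(read_state()['eef_pos'],read_state()['clock'],read_state()['tool_rot'],delta(560,100,480,np.pi/2))"
```

```text
[352.22900996 406.18374058 431.75446116] 0.5667 [-3.14133671e+00  1.58999290e-04  2.12425821e+00] (array([-0.3697,  0.0158, -0.0482]), array([-2.000e-04,  2.000e-04,  5.535e-01]))
```

>>> send_rows:
  targets:
    - {"x":-0.37,"y":0.016,"z":-0.048,"wx":0,"wy":0,"wz":0.5535,"claw":0}
    - {"x":-0.37,"y":0.016,"z":-0.048,"wx":0,"wy":0,"wz":0.5535,"claw":0}
    - {"x":-0.37,"y":0.016,"z":-0.048,"wx":0,"wy":0,"wz":0.5535,"claw":0}
    - {"x":-0.37,"y":0.016,"z":-0.048,"wx":0,"wy":0,"wz":0.5535,"claw":0}
    - {"x":-0.37,"y":0.016,"z":-0.048,"wx":0,"wy":0,"wz":0.5535,"claw":0}

```text
clock: 0.98
eef_pos: [469.4, 235.7, 458.8]
tool_rot: [3.141, -0.0, 1.569]
wrist_force: [-1.1, -0.1, -0.3]
grip_width: 0.297
```

```bash
python3 -c "
from h import *
print(read_state()['eef_pos'],read_state()['tool_rot'],delta(560,100,480,np.pi/2))"
```

```text
[469.40728491 235.68728958 458.81009623] [ 3.14146205e+00 -7.19115966e-05  1.56926047e+00] (array([-0.1355,  0.0908, -0.0212]), array([ 0.0001, -0.0001, -0.0015]))
```

>>> send_rows:
  targets:
    - {"x":-0.135,"y":0.091,"z":-0.021,"wx":0,"wy":0,"wz":0,"claw":0}
    - {"x":-0.135,"y":0.091,"z":-0.021,"wx":0,"wy":0,"wz":0,"claw":0}
    - {"x":-0.135,"y":0.091,"z":-0.021,"wx":0,"wy":0,"wz":0,"claw":0}
    - {"x":-0.135,"y":0.091,"z":-0.021,"wx":0,"wy":0,"wz":0,"claw":0}
    - {"x":-0.135,"y":0.091,"z":-0.021,"wx":0,"wy":0,"wz":0,"claw":0}

```text
clock: 1.4
eef_pos: [563.4, 98.4, 480.3]
tool_rot: [3.139, 0.002, 1.572]
wrist_force: [-0.0, -0.2, 0.4]
grip_width: 0.006
```

```bash
python3 -c "
from h import *
print(read_state()['eef_pos'],read_state()['tool_rot'],read_state()['dq'])
c=get_calibration('wrist')
cv2.imwrite('pics/w1.png',capture('wrist'))
np.savez('w1.npz',**{k:c[k] for k in c})"
```

```text
[563.4085886   98.3792427  480.25845791] [3.13883032e+00 1.86492412e-03 1.57235691e+00] [ 0.07762792 -0.01703157  0.05576733  0.04706072 -0.0021894   0.10071021]
```

View pics/w1.png

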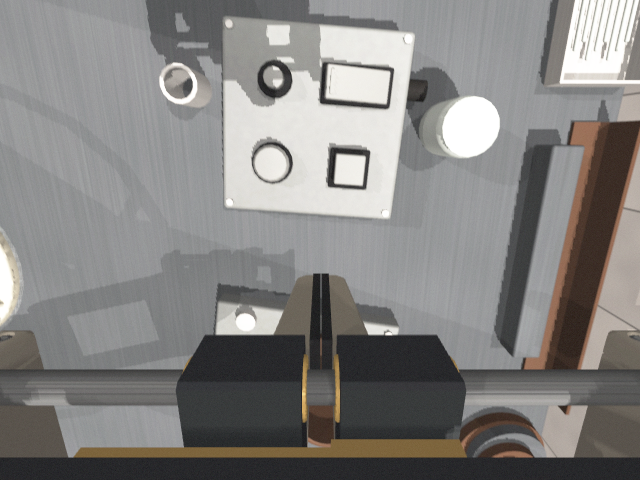

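```bash
python3 -c "
from h import *
print(read_state()['eef_pos'],read_state()['tool_rot'],read_state()['dq'])
c=get_calibration('wrist')
cv2.imwrite('pics/w2.png',capture('wrist'))
np.savez('w2.npz',**{k:c[k] for k in c})
crop('pics/w2.png',215,5,425,230,3.5,'pics/w2a.png')"
```

```text
[561.96154171 100.40925783 479.59762136] [3.14083976e+00 4.53617086e-04 1.57200190e+00] [ 0.06050545 -0.01354605  0.04463513  0.02482008  0.00275541  0.03746301]
```

View pics/w2a.png

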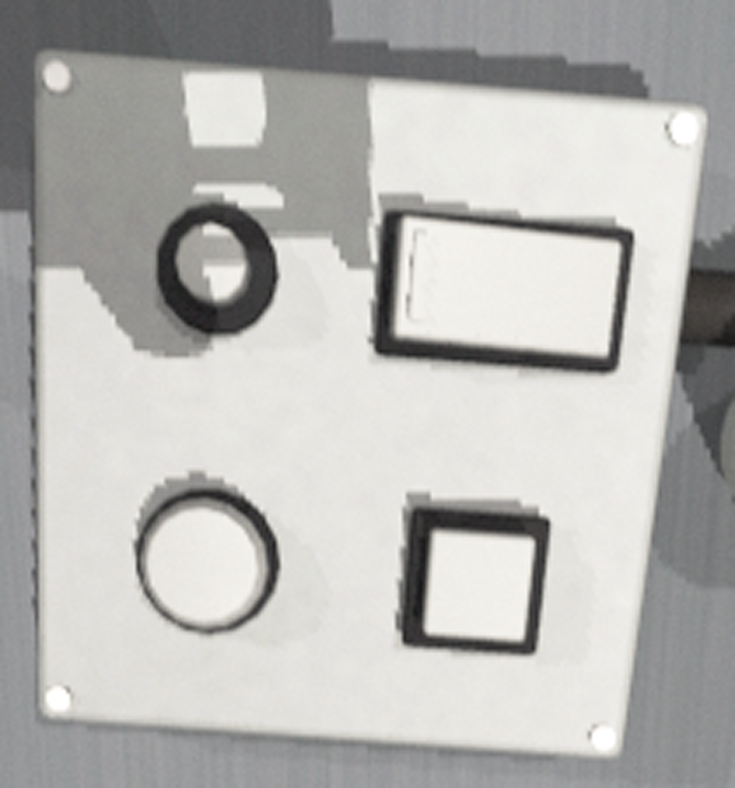

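The ridge is at the rocker's left, robot-side end, at crop (415,275). The square key's centre is at (479,585), lower right.

```bash
cat > fit.py <<'E'
from h import *
from scipy.optimize import least_squares
def fit2d(c,pts,model):
    # pts pixel list, model local (x,y,z) ; solve x,y,yaw
    m=np.array(model,float);pts=np.array(pts,float)
    def W(q): 
        ca,sa=np.cos(q[2]),np.sin(q[2]); return np.c_[q[0]+ca*m[:,0]-sa*m[:,1],q[1]+sa*m[:,0]+ca*m[:,1],m[:,2]]
    r=least_squares(lambda q:(proj(c,W(q))-pts).ravel(),[560,0,0])
    return r.x,(r.fun.reshape(-1,2)).round(1)
E
python3 - <<'E'
from fit import *
c=dict(np.load("w2.npz"))
P=lambda x,y:(215+x/3.5-.36,5+y/3.5-.36)
pts=[P(37,53),P(706,105),P(620,755),P(40,718)]
mod=[(-105,105,50),(105,105,50),(105,-105,50),(-105,-105,50)]
q,r=fit2d(c,pts,mod); print(q,r.tolist())
for p in pts: print(onz(c,*p,50).round(1))
ca,sa=np.cos(q[2]),np.sin(q[2])
g=lambda x,y:(q[0]+ca*x-sa*y,q[1]+sa*x+ca*y)
print("key pred",g(45,-45),"meas",onz(c,*P(479,585),72))
print("rock pred",g(45,45),"ridge pt",g(17,45),"meas ridge",onz(c,*P(414,275),74.6), "frame c",onz(c,*P(505,291),60))
print("mush",g(-45,-45),onz(c,*P(203,562),68))
E
```

```text
[ 5.56736139e+02  1.91214654e+02 -6.75467170e-02] [[-2.7, -1.8], [2.5, -1.1], [1.5, 2.7], [-1.3, 1.9]]
[461.7 301.4  50. ]
[666.  287.9  50. ]
[652.3  82.8  50. ]
[446.6  95.9  50. ]
key pred (np.float64(598.5962287548897), np.float64(143.27998116487709)) meas [598.33394351 144.55446183  72.        ]
rock pred (np.float64(604.6708115530045), np.float64(233.07474406243614)) ridge pt (np.float64(576.734663095986), np.float64(234.96461426629406)) meas ridge [576.08950387 236.25634421  74.6       ] frame c [605.03016195 233.81025564  60.        ]
mush (np.float64(508.8014658573306), np.float64(149.35456396299185)) [508.75548945 151.40213434  68.        ]
```

```bash
python3 -c "
from h import *
print(read_state()['eef_pos'],delta(576.5,235.5,90,1.503,True))"
```

```text
[560.95226812 101.89386343 479.18324098] (array([0.1336, 0.016 , 0.1992]), array([-0.0006, -0.0001,  0.0703]))
```

>>> send_rows:
  targets:
    - {"x":0.133,"y":0.016,"z":0.199,"wx":0,"wy":0,"wz":0.07,"claw":0}
    - {"x":0.133,"y":0.016,"z":0.199,"wx":0,"wy":0,"wz":0.07,"claw":0}
    - {"x":0.133,"y":0.016,"z":0.199,"wx":0,"wy":0,"wz":0.07,"claw":0}
    - {"x":0.133,"y":0.016,"z":0.199,"wx":0,"wy":0,"wz":0.07,"claw":0}
    - {"x":0.133,"y":0.016,"z":0.199,"wx":0,"wy":0,"wz":0.07,"claw":0}

```text
clock: 1.92
eef_pos: [572.3, 221.0, 305.1]
tool_rot: [-3.141, -0.0, 1.508]
wrist_force: [0.8, -0.6, -0.3]
grip_width: 0.005
```

```bash
python3 -c "
from h import *
print(read_state()['eef_pos'],delta(576.5,235.5,90,1.503,True))"
```

```text
[572.33152792 221.02415025 305.05015621] (array([0.0147, 0.0033, 0.0251]), array([-0.0005, -0.0002,  0.0046]))
```

>>> send_rows:
  targets:
    - {"x":0.0147,"y":0.0033,"z":0.025,"wx":0,"wy":0,"wz":0,"claw":0}
    - {"x":0.0147,"y":0.0033,"z":0.025,"wx":0,"wy":0,"wz":0,"claw":0}
    - {"x":0.0147,"y":0.0033,"z":0.025,"wx":0,"wy":0,"wz":0,"claw":0}
    - {"x":0.0147,"y":0.0033,"z":0.025,"wx":0,"wy":0,"wz":0,"claw":0}
    - {"x":0.0147,"y":0.0033,"z":0.025,"wx":0,"wy":0,"wz":0,"claw":0}

```text
clock: 2.33
eef_pos: [578.1, 233.1, 283.6]
tool_rot: [3.139, -0.001, 1.506]
wrist_force: [0.1, 0.2, -0.9]
grip_width: 0.005
```

```bash
python3 -c "
from h import *
c=get_calibration('wrist')
print(read_state()['eef_pos'],delta(576.5,235.5,72,1.503,True))
cv2.imwrite('pics/w3.png',capture('wrist'))
print(proj(c,[[576.5,235.5,73]]))
cv2.imwrite('pics/s3.png',cv2.resize(capture('scene')[150:270,290:450],None,fx=5,fy=5,interpolation=2))"
```

```text
[578.14932089 233.0781607  283.5776828 ] (array([ 0.0023, -0.0018,  0.0216]), array([ 0.0021, -0.0009,  0.0033]))
[[315.14975973 273.2525859 ]]
```

View pics/w3.png

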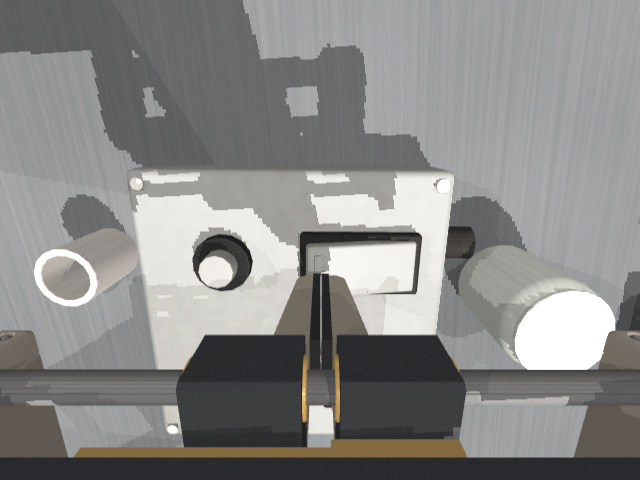

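View pics/s3.png

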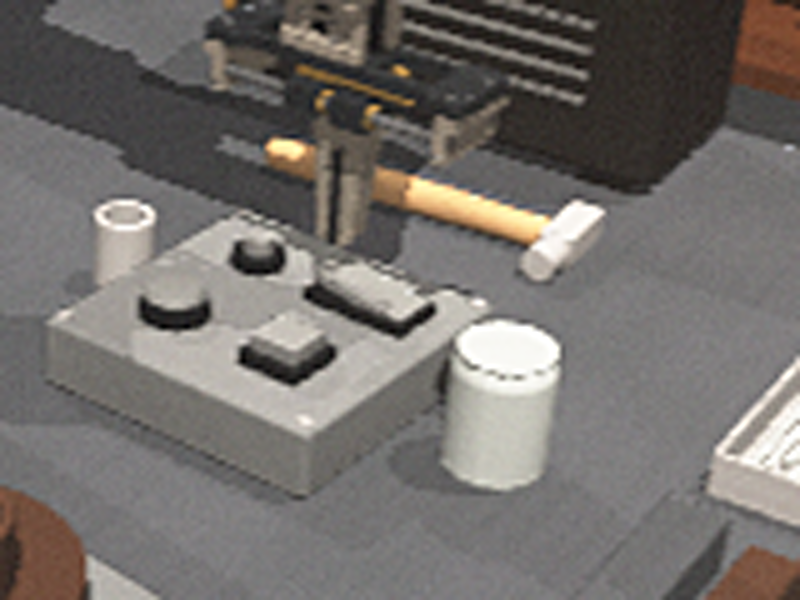

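The wrist view shows the ridge at (318,265), directly in line with the shut fingers at (320,275). Now I'll descend.

>>> send_rows:
  targets:
    - {"x":0.0023,"y":-0.002,"z":0.008,"wx":0,"wy":0,"wz":0,"claw":0}
    - {"x":0.0023,"y":-0.002,"z":0.014,"wx":0,"wy":0,"wz":0,"claw":0}
    - {"x":0.0023,"y":-0.002,"z":0.018,"wx":0,"wy":0,"wz":0,"claw":0}
    - {"x":0.0023,"y":-0.002,"z":0.022,"wx":0,"wy":0,"wz":0,"claw":0}
    - {"x":0.0023,"y":-0.002,"z":0.025,"wx":0,"wy":0,"wz":0,"claw":0}

```text
clock: 2.85
eef_pos: [575.7, 235.4, 256.0]
tool_rot: [-3.14, 0.0, 1.506]
wrist_force: [-3.1, -0.3, 3.8]
grip_width: 0.01
```

```bash
python3 -c "
from h import *
s=read_state()
print(s['eef_pos'],s['wrist_force'],s['ft_torque'],delta(576.5,235.5,63,1.503,True))"
```

```text
[575.71337022 235.41816471 256.0023363 ] [-3.13913935 -0.32715224  3.8275309 ] [-0.03025517  0.7187694   0.02943697] (array([0.0001, 0.0008, 0.003 ]), array([-0.0016,  0.0005,  0.0031]))
```

>>> send_rows:
  targets:
    - {"x":0,"y":0,"z":0.001,"wx":0,"wy":0,"wz":0,"claw":0}
    - {"x":0,"y":0,"z":0.002,"wx":0,"wy":0,"wz":0,"claw":0}
    - {"x":0,"y":0,"z":0.003,"wx":0,"wy":0,"wz":0,"claw":0}
    - {"x":0,"y":0,"z":0.004,"wx":0,"wy":0,"wz":0,"claw":0}
    - {"x":0,"y":0,"z":0.004,"wx":0,"wy":0,"wz":0,"claw":0}

```text
clock: 3.27
eef_pos: [575.8, 235.5, 254.2]
tool_rot: [-3.14, 0.0, 1.506]
wrist_force: [-9.3, -2.1, 20.2]
grip_width: 0.007
```

```bash
python3 -c "
from h import *
s=read_state()
print(s['eef_pos'],s['wrist_force'],s['ft_torque'],delta(576.5,235.5,63,1.503,True))"
```

```text
[575.81518104 235.515375   254.15767852] [-9.30910991 -2.06117257 20.18666259] [-0.53448896  1.79998218 -0.03323011] (array([0.    , 0.0007, 0.0012]), array([-0.0011,  0.0004,  0.0033]))
```

>>> send_rows:
  targets:
    - {"x":0,"y":0,"z":-0.03,"wx":0,"wy":0,"wz":0,"claw":0}
    - {"x":0,"y":0,"z":-0.06,"wx":0,"wy":0,"wz":0,"claw":0}
    - {"x":-0.04,"y":0,"z":-0.08,"wx":0,"wy":0,"wz":0,"claw":0}
    - {"x":-0.07,"y":0,"z":-0.1,"wx":0,"wy":0,"wz":0,"claw":0}
    - {"x":-0.07,"y":0,"z":-0.1,"wx":0,"wy":0,"wz":0,"claw":0}

```text
clock: 3.68
eef_pos: [572.6, 162.3, 356.8]
tool_rot: [3.136, -0.0, 1.505]
wrist_force: [0.7, 0.3, 0.4]
grip_width: 0.008
```

```bash
python3 -c "
from h import *
s=read_state();print(s['eef_pos'],s['wrist_force'])
cv2.imwrite('pics/w4.png',capture('wrist')); crop('pics/w4.png',120,90,520,340,2,'pics/w4a.png')
cv2.imwrite('pics/s4.png',cv2.resize(capture('scene')[150:270,290:450],None,fx=5,fy=5,interpolation=2))"
```

```text
[572.60632051 162.25482971 356.80519234] [0.68541101 0.32011791 0.43623063]
```

View pics/w4a.png

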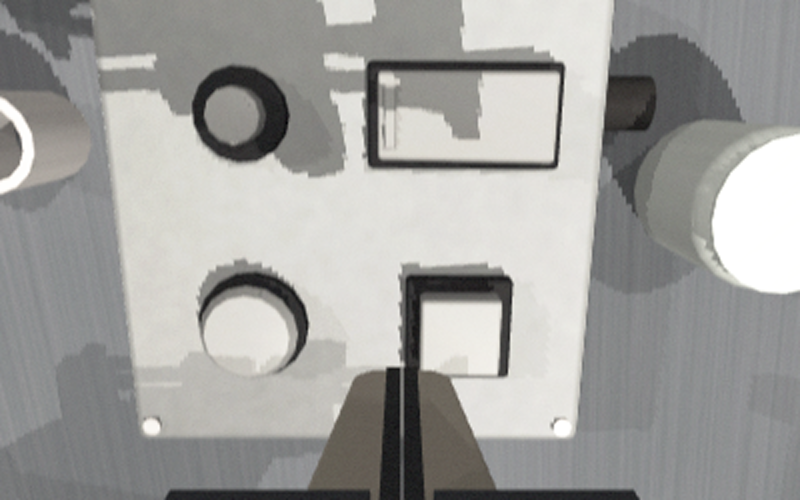

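View pics/s4.png

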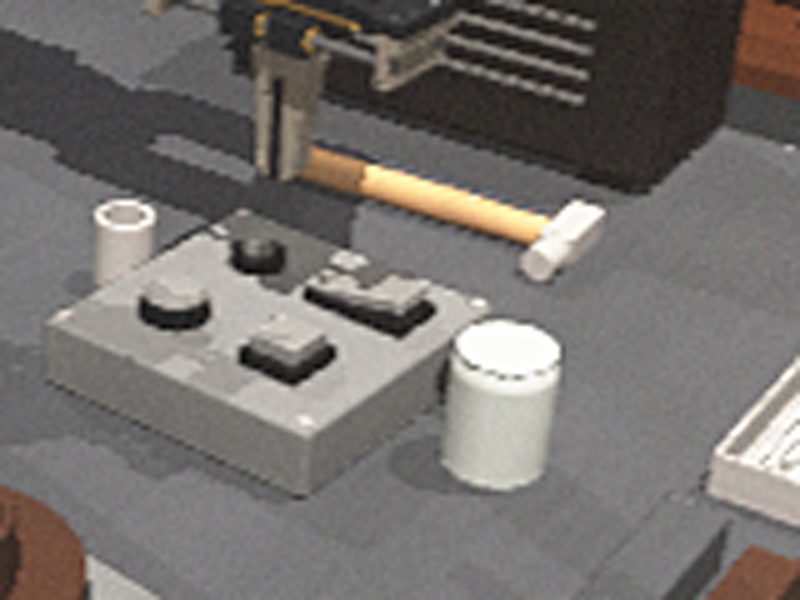

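The rocker now lies with its ridge end down in the frame. The tip stopped on the ridge at z≈64 (expected 64.8) under 20 N, against 2 N of friction, so it is at its stop. Next is the turntable view.

```bash
python3 -c "
from h import *
print(delta(470,-250,430,1.43))"
```

```text
(array([-0.4207, -0.0741, -0.0768]), array([ 0.0028, -0.0011,  0.0743]))
```

>>> send_rows:
  targets:
    - {"x":-0.42,"y":-0.074,"z":-0.077,"wx":0,"wy":0,"wz":0.074,"claw":0}
    - {"x":-0.42,"y":-0.074,"z":-0.077,"wx":0,"wy":0,"wz":0.074,"claw":0}
    - {"x":-0.42,"y":-0.074,"z":-0.077,"wx":0,"wy":0,"wz":0.074,"claw":0}
    - {"x":-0.42,"y":-0.074,"z":-0.077,"wx":0,"wy":0,"wz":0.074,"claw":0}
    - {"x":-0.42,"y":-0.074,"z":-0.077,"wx":0,"wy":0,"wz":0.074,"claw":0}

```text
clock: 4.2
eef_pos: [522.7, -34.1, 388.9]
tool_rot: [-3.141, -0.0, 1.434]
wrist_force: [0.7, -0.9, 0.4]
grip_width: 0.006
```

```bash
python3 -c "
from h import *
print(delta(470,-250,430,1.43))"
```

```text
(array([-0.2211, -0.0227, -0.0411]), array([-0.0009, -0.0001,  0.0037]))
```

>>> send_rows:
  targets:
    - {"x":-0.221,"y":-0.023,"z":-0.041,"wx":0,"wy":0,"wz":0,"claw":0}
    - {"x":-0.221,"y":-0.023,"z":-0.041,"wx":0,"wy":0,"wz":0,"claw":0}
    - {"x":-0.221,"y":-0.023,"z":-0.041,"wx":0,"wy":0,"wz":0,"claw":0}
    - {"x":-0.221,"y":-0.023,"z":-0.041,"wx":0,"wy":0,"wz":0,"claw":0}
    - {"x":-0.221,"y":-0.023,"z":-0.041,"wx":0,"wy":0,"wz":0,"claw":0}

```text
clock: 4.62
eef_pos: [473.8, -233.5, 426.9]
tool_rot: [-3.141, -0.0, 1.433]
wrist_force: [0.5, -0.1, -0.1]
grip_width: 0.002
```

>>> send_rows:
  targets:
    - {"x":-0.015,"y":0,"z":-0.002,"wx":0,"wy":0,"wz":0,"claw":0}
    - {"x":-0.015,"y":0,"z":-0.002,"wx":0,"wy":0,"wz":0,"claw":0}
    - {"x":-0.015,"y":0,"z":-0.002,"wx":0,"wy":0,"wz":0,"claw":0}
    - {"x":-0.015,"y":0,"z":-0.002,"wx":0,"wy":0,"wz":0,"claw":0}
    - {"x":-0.015,"y":0,"z":-0.002,"wx":0,"wy":0,"wz":0,"claw":0}

```text
clock: 5.03
eef_pos: [472.4, -245.8, 428.7]
tool_rot: [-3.14, -0.001, 1.434]
wrist_force: [0.2, 0.3, -0.8]
grip_width: 0.004
```

```bash
python3 -c "
from h import *
s=read_state();print(s['eef_pos'],s['dq'])
c=get_calibration('wrist')
cv2.imwrite('pics/w5.png',capture('wrist'))
np.savez('w5.npz',**{k:c[k] for k in c})
crop('pics/w5.png',150,0,550,290,2,'pics/w5a.png')"
```

```text
[ 472.39164238 -245.80181659  428.70596901] [ 0.00193558 -0.00508135 -0.00153993 -0.00200791 -0.00015158 -0.00348085]
```

View pics/w5.png

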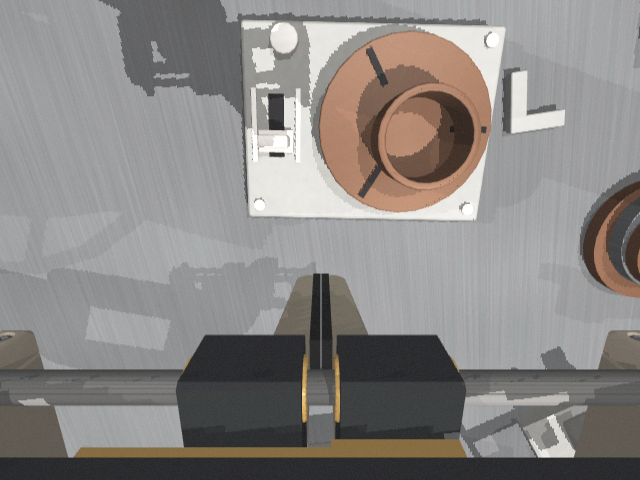

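```bash
python3 -c "
from h import *
crop('pics/w5.png',235,10,345,220,3.6,'pics/w5b.png')
crop('pics/w5.png',240,10,520,230,2.8,'pics/w5c.png')"
```

```text
(no output)
```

View pics/w5b.png

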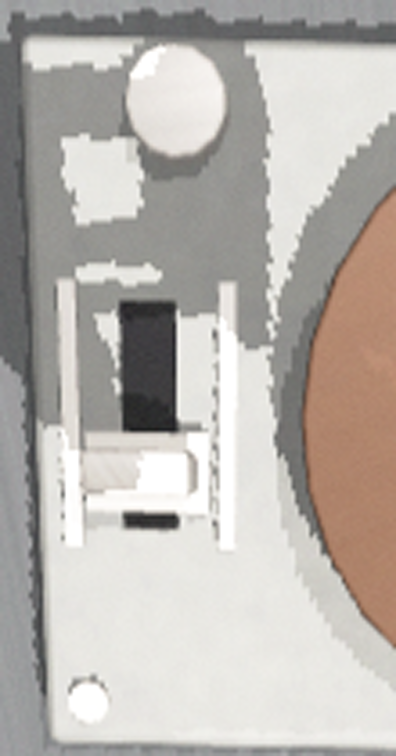

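View pics/w5c.png

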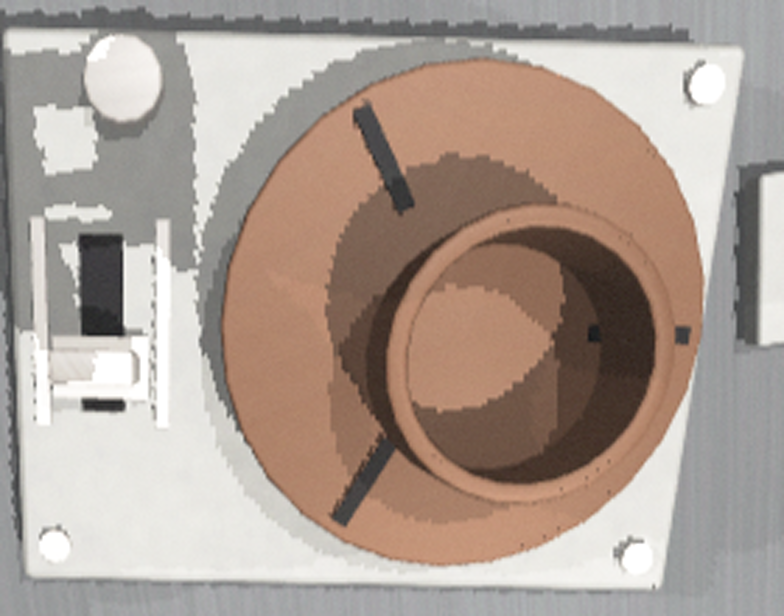

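Run:
```python
from fit import *
c=dict(np.load("w5.npz"))
P=lambda x,y:(240+x/2.8-.36,10+y/2.8-.36)
pts=[P(5,29),P(744,47),P(662,588),P(26,578)]
mod=[(-165,100,30),(100,100,30),(100,-100,30),(-165,-100,30)]
q,r=fit2d(c,pts,mod); print(q,r.tolist())
ca,sa=np.cos(q[2]),np.sin(q[2])
g=lambda x,y:np.round((q[0]+ca*x-sa*y,q[1]+sa*x+ca*y),1)
B=lambda x,y:(235+x/3.6-.36,10+y/3.6-.36)
loc=lambda w:np.round(np.array([[ca,sa],[-sa,ca]])@(w[:2]-q[:2]),1)
print("tab pred",g(-130,-18),g(-130,18),"meas",onz(c,*B(138,473),66),loc(onz(c,*B(138,473),66)))
for n,b,z in [("slot top",(148,302),30),("slot bot",(150,528),30),("railL",(68,283),36),("railR",(228,283),36),("railLbot",(74,545),36),("railRbot",(226,548),36),("nut",(177,100),43)]:
  print(n,loc(onz(c,*B(*b),z)))
print("disc",loc(onz(c,*P(463,312),60)))
```

```text
[ 5.67358192e+02 -1.67773449e+02 -1.56123724e-01] [[-2.4, -0.9], [2.6, -1.4], [1.2, 2.5], [-1.4, 1.6]]
tab pred [ 436.1 -165.3] [ 441.7 -129.8] meas [ 437.61750046 -161.7821384    66.        ] [-129.1  -14.3]
slot top [-130.2   32.9]
slot bot [-130.7  -30.6]
railL [-152.    36.8]
railR [-106.7   37.7]
railLbot [-152.8  -35.7]
railRbot [-107.2  -35.7]
nut [-119.9   81.6]
disc [-0.4  7. ]
```

```bash
cat >> h.py <<'E'
q=np.array([567.36,-167.77,-.1561])
def g(x,y):
    ca,sa=np.cos(q[2]),np.sin(q[2]); return (q[0]+ca*x-sa*y,q[1]+sa*x+ca*y)
def loct():
    s=read_state();ca,sa=np.cos(q[2]),np.sin(q[2]);d=s['eef_pos'][:2]-q[:2]
    return np.round([ca*d[0]+sa*d[1],-sa*d[0]+ca*d[1],s['eef_pos'][2]-190],1)
E
python3 -c "
from h import *
print(g(-130,-50),delta(*g(-130,-50),80,1.4147,True))"
```

```text
(np.float64(431.16731413840097), np.float64(-196.95136936135435)) (array([ 0.0427, -0.0473,  0.159 ]), array([-0.0009, -0.0006,  0.0194]))
```

>>> send_rows:
  targets:
    - {"x":0.043,"y":-0.047,"z":0.04,"wx":0,"wy":0,"wz":0.019,"claw":0}
    - {"x":0.043,"y":-0.047,"z":0.08,"wx":0,"wy":0,"wz":0.019,"claw":0}
    - {"x":0.043,"y":-0.047,"z":0.12,"wx":0,"wy":0,"wz":0.019,"claw":0}
    - {"x":0.043,"y":-0.047,"z":0.159,"wx":0,"wy":0,"wz":0.019,"claw":0}
    - {"x":0.043,"y":-0.047,"z":0.159,"wx":0,"wy":0,"wz":0.019,"claw":0}

```text
clock: 5.5
eef_pos: [429.4, -195.7, 266.5]
tool_rot: [-3.137, -0.002, 1.415]
wrist_force: [-0.5, 1.2, -0.5]
grip_width: 0.008
```

```bash
python3 -c "
from h import *
print(loct(),delta(*g(-130,-48),50,1.4147,True))
cv2.imwrite('pics/w6.png',capture('wrist'))"
```

```text
[-131.9  -49.1   76.5] (array([0.001 , 0.0021, 0.0265]), array([-0.0049, -0.0015,  0.0007]))
```

View pics/w6.png

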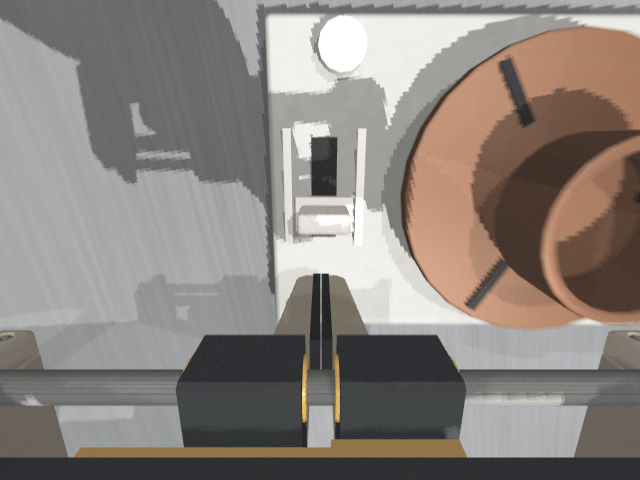

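The fingers at (320,275) stand behind the tab at (325,220) and are in line with it. I'll go down, then push.

>>> send_rows:
  targets:
    - {"x":0.001,"y":0.002,"z":0.012,"wx":0,"wy":0,"wz":0,"claw":0}
    - {"x":0.001,"y":0.002,"z":0.02,"wx":0,"wy":0,"wz":0,"claw":0}
    - {"x":0.001,"y":0.002,"z":0.0265,"wx":0,"wy":0,"wz":0,"claw":0}
    - {"x":0.001,"y":0.002,"z":0.0265,"wx":0,"wy":0,"wz":0,"claw":0}
    - {"x":0.001,"y":0.002,"z":0.0265,"wx":0,"wy":0,"wz":0,"claw":0}

```text
clock: 5.97
eef_pos: [433.7, -197.4, 244.4]
tool_rot: [3.141, 0.0, 1.414]
wrist_force: [0.3, -0.2, 0.0]
grip_width: 0.004
```

```bash
python3 -c "
from h import *
print(loct(),read_state()['wrist_force'],delta(*g(-130,-20),50,1.4147,True))"
```

```text
[-127.5  -50.    54.4] [ 0.30124358 -0.16243662  0.03139161] (array([ 0.03  , -0.0026,  0.0044]), array([ 0.0002,  0.0001, -0.001 ]))
```

>>> send_rows:
  targets:
    - {"x":0.006,"y":-0.002,"z":0.003,"wx":0,"wy":0,"wz":0,"claw":0}
    - {"x":0.012,"y":-0.002,"z":0.003,"wx":0,"wy":0,"wz":0,"claw":0}
    - {"x":0.018,"y":-0.002,"z":0.003,"wx":0,"wy":0,"wz":0,"claw":0}
    - {"x":0.023,"y":-0.002,"z":0.003,"wx":0,"wy":0,"wz":0,"claw":0}
    - {"x":0.028,"y":-0.002,"z":0.003,"wx":0,"wy":0,"wz":0,"claw":0}

```text
clock: 6.38
eef_pos: [435.9, -169.0, 241.3]
tool_rot: [3.142, 0.001, 1.414]
wrist_force: [-1.3, -2.6, 2.5]
grip_width: 0.007
```

```bash
python3 -c "
from h import *
print(loct(),read_state()['wrist_force'],delta(*g(-130,2),50,1.4147,True))"
```

```text
[-129.7  -21.7   51.3] [-1.33850906 -2.61567629  2.53328859] (array([ 0.0237, -0.0003,  0.0013]), array([ 0.0001,  0.0005, -0.0008]))
```

>>> send_rows:
  targets:
    - {"x":0.005,"y":0,"z":0.001,"wx":0,"wy":0,"wz":0,"claw":0}
    - {"x":0.01,"y":0,"z":0.001,"wx":0,"wy":0,"wz":0,"claw":0}
    - {"x":0.014,"y":0,"z":0.001,"wx":0,"wy":0,"wz":0,"claw":0}
    - {"x":0.018,"y":0,"z":0.001,"wx":0,"wy":0,"wz":0,"claw":0}
    - {"x":0.021,"y":0,"z":0.001,"wx":0,"wy":0,"wz":0,"claw":0}

```text
clock: 6.8
eef_pos: [439.4, -148.4, 240.1]
tool_rot: [3.141, 0.0, 1.413]
wrist_force: [0.1, -2.8, 2.5]
grip_width: 0.006
```

```bash
python3 -c "
from h import *
print(loct(),read_state()['wrist_force'],delta(*g(-130,2),50,1.4147,True))"
```

```text
[-129.4   -0.8   50.1] [ 0.07036887 -2.76126509  2.50292402] (array([ 0.0028, -0.0006,  0.0001]), array([ 0.0007,  0.0001, -0.0013]))
```

>>> send_rows:
  targets:
    - {"x":0.002,"y":0,"z":0,"wx":0,"wy":0,"wz":0,"claw":0}
    - {"x":0.004,"y":0,"z":0,"wx":0,"wy":0,"wz":0,"claw":0}
    - {"x":0.005,"y":0,"z":0,"wx":0,"wy":0,"wz":0,"claw":0}
    - {"x":0.006,"y":0,"z":0,"wx":0,"wy":0,"wz":0,"claw":0}
    - {"x":0.006,"y":0,"z":0,"wx":0,"wy":0,"wz":0,"claw":0}

```text
clock: 7.22
eef_pos: [440.1, -144.1, 240.2]
tool_rot: [3.141, 0.003, 1.415]
wrist_force: [-3.8, -18.2, 2.0]
grip_width: 0.009
```

```bash
python3 -c "
from h import *
print(loct(),read_state()['wrist_force'],delta(*g(-130,2),50,1.4147,True))"
```

```text
[-129.4    3.6   50.2] [ -3.81315382 -18.20425892   1.96496561] (array([-0.0016, -0.0006,  0.0002]), array([0.0007, 0.0032, 0.0006]))
```

The force jumped to 18 N at local y 3.6 (the stop was expected near 2), so the lock is at its end. I'll back off and lift.

>>> send_rows:
  targets:
    - {"x":-0.015,"y":0,"z":0,"wx":0,"wy":0,"wz":0,"claw":0}
    - {"x":-0.03,"y":0,"z":-0.01,"wx":0,"wy":0,"wz":0,"claw":0}
    - {"x":-0.045,"y":0,"z":-0.045,"wx":0,"wy":0,"wz":0,"claw":0}
    - {"x":-0.055,"y":0,"z":-0.085,"wx":0,"wy":0,"wz":0,"claw":0}
    - {"x":-0.055,"y":0,"z":-0.11,"wx":0,"wy":0,"wz":0,"claw":0}

```text
clock: 7.63
eef_pos: [431.5, -198.4, 352.5]
tool_rot: [3.14, 0.0, 1.412]
wrist_force: [1.1, 0.4, 1.0]
grip_width: 0.005
```

Run:
```python
from h import *
c=get_calibration('wrist')
cv2.imwrite('pics/w7.png',capture('wrist'))
np.savez('w7.npz',**{k:c[k] for k in c})
print(read_state()['eef_pos'])
crop('pics/w7.png',150,0,450,290,2.5,'pics/w7a.png')
p=lambda y,x=-130:proj(c,[[*g(x,y),66]])
print("tab top centre predicted at 18:",(p(18)-[150,0])*2.5,"edges",(p(24)-[150,0])*2.5,(p(12)-[150,0])*2.5)
```

```text
[ 432.73646187 -198.38573204  356.2106834 ]
tab top centre predicted at 18: [[419.94909242 384.77707108]] edges [[419.86162607 364.52204123]] [[420.03541484 404.7671977 ]]
```

View pics/w7a.png

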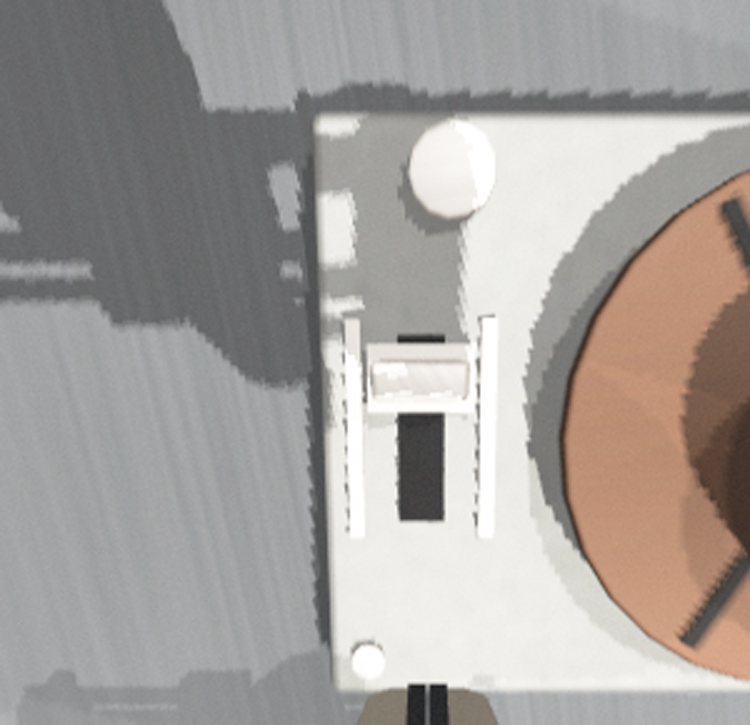

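The tab at (420,380) in the crop sits at the far end of the slot, and the nut hasn't moved. Next is the key.

```bash
python3 -c "
from h import *
print(delta(598.4,144,130,1.503,True))"
```

```text
(array([0.3644, 0.1091, 0.0365]), array([ 0.0066,  0.0016, -0.0913]))
```

>>> send_rows:
  targets:
    - {"x":0.364,"y":0.109,"z":0.0,"wx":0,"wy":0,"wz":-0.091,"claw":0}
    - {"x":0.364,"y":0.109,"z":0.0,"wx":0,"wy":0,"wz":-0.091,"claw":0}
    - {"x":0.364,"y":0.109,"z":0.0,"wx":0,"wy":0,"wz":-0.091,"claw":0}
    - {"x":0.364,"y":0.109,"z":0.0,"wx":0,"wy":0,"wz":-0.091,"claw":0}
    - {"x":0.364,"y":0.109,"z":0.0,"wx":0,"wy":0,"wz":-0.091,"claw":0}

```text
clock: 8.1
eef_pos: [521.9, -7.2, 349.5]
tool_rot: [-3.141, -0.001, 1.504]
wrist_force: [1.1, -0.5, -0.2]
grip_width: 0.002
```

```bash
python3 -c "
from h import *
print(delta(598.4,144,120,1.503,True))"
```

```text
(array([0.156 , 0.0662, 0.0396]), array([-0.0009, -0.0006,  0.0006]))
```

>>> send_rows:
  targets:
    - {"x":0.156,"y":0.066,"z":0.04,"wx":0,"wy":0,"wz":0,"claw":0}
    - {"x":0.156,"y":0.066,"z":0.04,"wx":0,"wy":0,"wz":0,"claw":0}
    - {"x":0.156,"y":0.066,"z":0.04,"wx":0,"wy":0,"wz":0,"claw":0}
    - {"x":0.156,"y":0.066,"z":0.04,"wx":0,"wy":0,"wz":0,"claw":0}
    - {"x":0.156,"y":0.066,"z":0.04,"wx":0,"wy":0,"wz":0,"claw":0}

```text
clock: 8.52
eef_pos: [599.2, 146.9, 307.8]
tool_rot: [-3.141, -0.002, 1.507]
wrist_force: [-0.7, -0.3, 0.8]
grip_width: 0.003
```

```bash
python3 -c "
from h import *
print(delta(598.4,144,80,1.503,True))"
```

```text
(array([-0.003 , -0.0006,  0.0378]), array([-0.001 , -0.0017,  0.0037]))
```

>>> send_rows:
  targets:
    - {"x":0,"y":0,"z":0.015,"wx":0,"wy":0,"wz":0,"claw":0}
    - {"x":0,"y":0,"z":0.03,"wx":0,"wy":0,"wz":0,"claw":0}
    - {"x":0,"y":0,"z":0.034,"wx":0,"wy":0,"wz":0,"claw":0}
    - {"x":0,"y":0,"z":0.034,"wx":0,"wy":0,"wz":0,"claw":0}
    - {"x":0,"y":0,"z":0.034,"wx":0,"wy":0,"wz":0,"claw":0}

```text
clock: 8.93
eef_pos: [597.8, 141.5, 276.0]
tool_rot: [-3.141, 0.0, 1.504]
wrist_force: [-0.7, -0.5, -0.0]
grip_width: 0.005
```

```bash
python3 -c "
from h import *
print(read_state()['wrist_force'],delta(598.4,144,72,1.503,True))
cv2.imwrite('pics/w8.png',capture('wrist'))
cv2.imwrite('pics/d8.png',cv2.resize(capture('side')[230:350,250:410],None,fx=5,fy=5,interpolation=2))"
```

```text
[-0.68823748 -0.45837022 -0.02978158] (array([0.0025, 0.0004, 0.014 ]), array([-0.0008,  0.0001,  0.0008]))
```

View pics/w8.png

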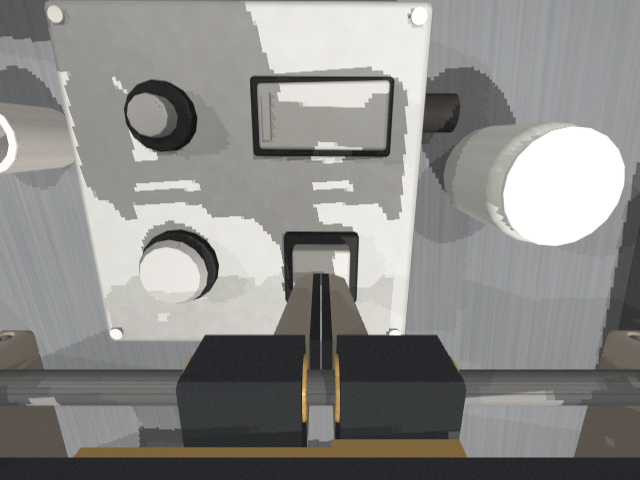

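View pics/d8.png

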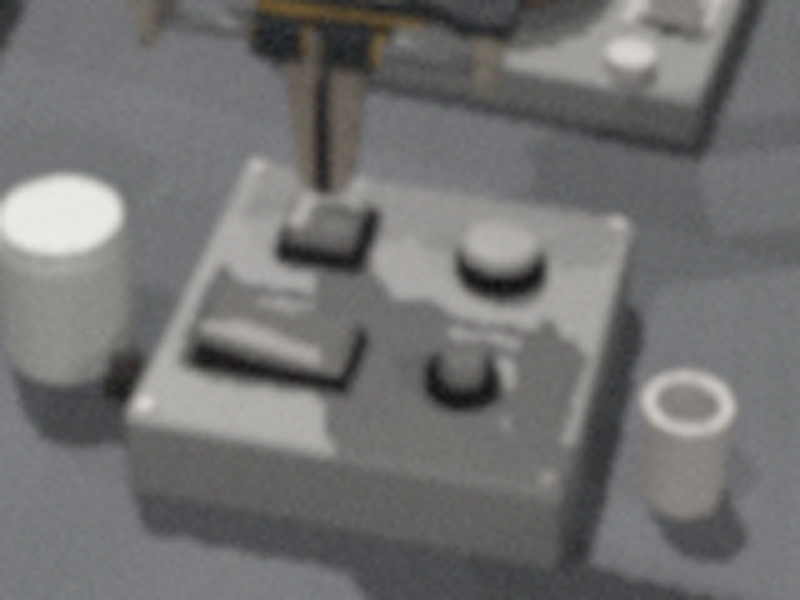

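The key spans columns 290–352, centred on 321, and the fingers are at 320. The rocker shows as switched on. Now I'll press the key.

>>> send_rows:
  targets:
    - {"x":0.002,"y":0,"z":0.006,"wx":0,"wy":0,"wz":0,"claw":0}
    - {"x":0.002,"y":0,"z":0.01,"wx":0,"wy":0,"wz":0,"claw":0}
    - {"x":0.002,"y":0,"z":0.013,"wx":0,"wy":0,"wz":0,"claw":0}
    - {"x":0.002,"y":0,"z":0.016,"wx":0,"wy":0,"wz":0,"claw":0}
    - {"x":0.002,"y":0,"z":0.018,"wx":0,"wy":0,"wz":0,"claw":0}

```text
clock: 9.45
eef_pos: [598.1, 143.8, 257.8]
tool_rot: [-3.141, 0.0, 1.504]
wrist_force: [-1.0, -0.2, 4.5]
grip_width: 0.005
```

```bash
python3 -c "
from h import *
s=read_state();print(s['eef_pos'],s['wrist_force'],s['ft_torque'],delta(598.4,144,66,1.503,True))"
```

```text
[598.12619481 143.84452728 257.76837736] [-1.02714549 -0.2293318   4.53279103] [-0.08254593  0.24547487  0.01267673] (array([0.0002, 0.0003, 0.0018]), array([-0.0002,  0.    ,  0.0013]))
```

>>> send_rows:
  targets:
    - {"x":0,"y":0,"z":0.001,"wx":0,"wy":0,"wz":0,"claw":0}
    - {"x":0,"y":0,"z":0.002,"wx":0,"wy":0,"wz":0,"claw":0}
    - {"x":0,"y":0,"z":0.003,"wx":0,"wy":0,"wz":0,"claw":0}
    - {"x":0,"y":0,"z":0.004,"wx":0,"wy":0,"wz":0,"claw":0}
    - {"x":0,"y":0,"z":0.004,"wx":0,"wy":0,"wz":0,"claw":0}

```text
clock: 9.87
eef_pos: [598.2, 143.9, 256.2]
tool_rot: [3.141, -0.0, 1.504]
wrist_force: [-8.6, -1.5, 23.1]
grip_width: 0.006
```

```bash
python3 -c "
from h import *
s=read_state();print(s['eef_pos'],s['wrist_force'],s['ft_torque'])"
```

```text
[598.20250266 143.88170876 256.2289137 ] [-8.55259462 -1.54912986 23.06274032] [-0.43249316  1.57486524 -0.00227169]
```

The tip stopped at 66.2 mm (expected 66) with 23 N, so the key is fully down. I'll lift clear.

>>> send_rows:
  targets:
    - {"x":0,"y":0,"z":-0.02,"wx":0,"wy":0,"wz":0,"claw":0}
    - {"x":0,"y":0,"z":-0.05,"wx":0,"wy":0,"wz":0,"claw":0}
    - {"x":-0.02,"y":0,"z":-0.09,"wx":0,"wy":0,"wz":0,"claw":0}
    - {"x":-0.05,"y":0,"z":-0.125,"wx":0,"wy":0,"wz":0,"claw":0}
    - {"x":-0.06,"y":0,"z":-0.16,"wx":0,"wy":0,"wz":0,"claw":0}

```text
clock: 10.28
eef_pos: [593.4, 83.0, 412.8]
tool_rot: [-3.14, 0.001, 1.505]
wrist_force: [1.4, -0.4, -0.5]
grip_width: 0.006
```

>>> send_rows:
  targets:
    - {"x":0,"y":0,"z":0,"wx":0,"wy":0,"wz":0,"claw":0}
    - {"x":0,"y":0,"z":0,"wx":0,"wy":0,"wz":0,"claw":0}
    - {"x":0,"y":0,"z":0,"wx":0,"wy":0,"wz":0,"claw":0}
    - {"x":0,"y":0,"z":0,"wx":0,"wy":0,"wz":0,"claw":0}
    - {"x":0,"y":0,"z":0,"wx":0,"wy":0,"wz":0,"claw":0}

```text
clock: 10.7
eef_pos: [593.8, 85.0, 410.7]
tool_rot: [-3.139, 0.001, 1.505]
wrist_force: [-0.1, 0.5, -0.1]
grip_width: 0.005
```

Run:
```python
from h import *
s=read_state();print(s['eef_pos'],s['wrist_force'])
c=get_calibration('wrist')
cv2.imwrite('pics/w9.png',capture('wrist'))
np.savez('w9.npz',**{k:c[k] for k in c})
crop('pics/w9.png',160,20,480,270,2.4,'pics/w9a.png')
cv2.imwrite('pics/d9.png',cv2.resize(capture('side')[180:350,250:420],None,fx=3.5,fy=3.5,interpolation=2))
cv2.imwrite('pics/s9.png',cv2.resize(capture('scene')[175:325,200:410],None,fx=3.8,fy=3.8,interpolation=2))
```

```text
[593.8269827   84.96284678 410.72165113] [-0.08295395  0.53167193 -0.13318444]
```

View pics/w9a.png

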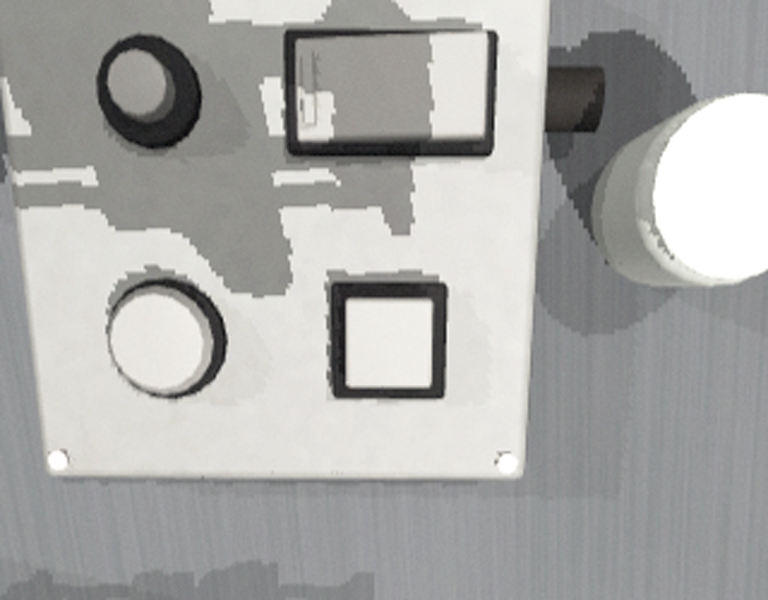

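View pics/d9.png

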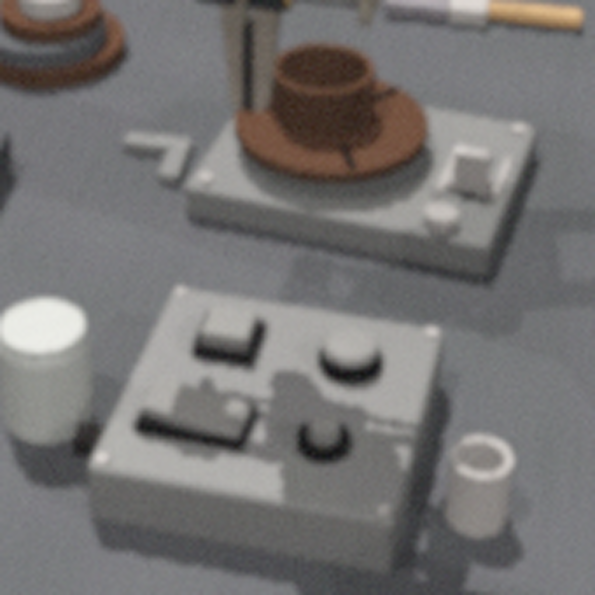

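View pics/s9.png

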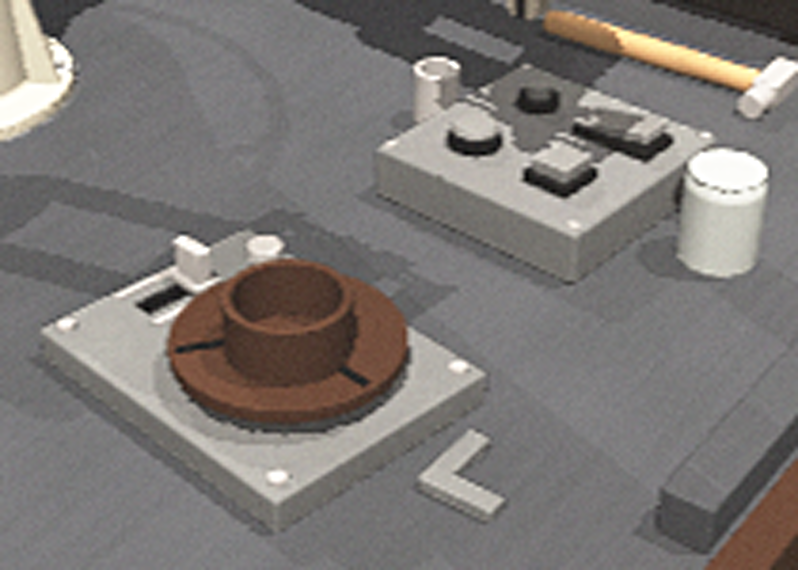

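All three views show the rocker down at the ridge end, the lock at the far end, and the key up again. The loose parts are where they were in the first pictures.

```bash
python3 -c "
from rig import *
print(finish_job())"
```

```text
the job is handed in; nothing more can be done
None
```

I did the three steps in the order asked and handed the job in at about 11 s; `finish_job` gives no verdict.

- **Rocker:** I pressed the ridge end until it stopped at a tip height of 64.2 mm under 20 N (64.8 mm expected when fully on). All later pictures show it tilted to on.
- **Lock:** I pushed the tab until the force jumped from 3 N to 18 N. The finger was then about 1.6 mm further along the track than I had calculated. The wrist picture shows the tab at the far end of its slot.
- **Start key:** I pressed it to a tip height of 66.2 mm under 23 N (66 mm expected when fully down). After I lifted off, it shows as up again.

In the last pictures the two round buttons are up. The nut, ring, stub, tin and magnet, and what shows of the hammer and brush, look unmoved, and the gripper is well clear of everything.

Two points in the checks were less than exact:
- **Outline fits:** the panel and turntable outlines fitted with errors of up to about 3 pixels. The separate sightings of the controls agreed with those fits to about 2 mm; the tab's track position can vary, so it does not test the fit.
- **Rocker angle:** I judged "fully on" from the stop force, the tip height and the pictures, not from a measured angle.

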